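# Park the index plunger of the soldering turntable

## Robot

A 6-joint arm with a two-finger parallel gripper is mounted at the origin on the work surface. World frame = base frame: x ahead of the robot, y to its left, z up, the work surface at z = 0. Lengths are in mm, angles in rad, forces in N, time in s.
With the tool pointing down it reaches from about 350 to 775 mm from the base axis. Payload 5.5 kg.
Tool frame: the origin (TCP) lies midway between the tips of the shut fingers; the grasp point (between the pads) lies r.grasp_offset behind it (r.grasp_offset is the distance from the TCP to the grasp point, in mm); z points along the fingers, y is the line along which they close (so a half turn about z gives the same grasp; the last joint's range is limited). The gripper opens to 85 mm and grips with 20 to 120 N. Pads are 22 mm wide; open, the fingers measure 114 mm over their backs; the gripper's body (76 mm by 85 mm) begins 54 mm behind the grasp point. The pads swing forward as they close: fully open they stand 13 mm farther back than shut.
Start: joints at [1.193, 0.313, 0.046, 1.304, 0, 1.431], TCP at [135.472, 558.855, 231.323] pointing down, gripper open.
Joint ranges: [-2.76, 2.76], [-0.86, 1.69], [-1.03, 1.26], [-2.2, 2.34], [-1.47, 1.5], [-3.14, 3.14]. Speed limits (rad/s): [2.57, 2.57, 3.14, 3.14, 3.14, 3.14].

## Interface

Orientations are given as a unit quaternion [w, x, y, z].
In Python, from bench import r, imaging, finder gives the robot as it stands.
- The arm moves only by the tool carry_out, never from a script. Its argument "increments" is text: rows parted by semicolons, each of 7 numbers parted by spaces: the closure in counts, from 0 (fully open) to 255 (shut), then the shift along the tool's x, y, z in units of 0.25 m (1.0 is 0.25 m), then the turn, a rotation vector about the tool's x, y, z in units of 90 degrees (1.0 is 90 degrees). In form: jaw x y z wx wy wz; .... A call has 1 to 20 rows; each row is the pose to reach, as a shift and turn from the pose commanded when the call began, along the tool's axes at that moment; what a row does not reach only later rows make up. A row lasts 1/10 s, in which the tool goes at most 50 mm and 8.59 degrees, less where a joint would pass 70% of its speed; a pose out of reach is approached as far as the arm can. A call with a number of a shift or a turn outside -1 to 1 is refused whole. A call with a gripper value outside its range is refused whole. The fingers move at their own pace and stop on an object; "force" is the grip in N (left out, the last holds). Time passes only in rows, so rows that repeat a pose let the fingers close. It gives the time, the measured TCP pose, the force, the opening and the grip force at its end, in the units of the state.
- r.state(): the state, without advancing time (a new reading comes with each control period).
- imaging.camera(name): name is "scene" or "top"; returns the picture (420x560x3 uint8, blue, green, red); there is no depth.
- imaging.camera_model(name): a dict with "vfov" (degrees; the focal length in pixels is half the picture's height over the tangent of half this angle, whatever the lens; pixels are square), "cx", "cy" (the principal point, pixels), "origin" and "attitude" of the camera in the world. Camera axes: x right, y down, z forward; pixel columns grow to the right and rows downward; lengths in mm; the calibration is good to about 2 mm. A picture is of the moment at which its call begins. camera_model takes no time and is no camera call.
- r.close_job(): hands the job in; it is judged then, once.
Trained networks look in the newest picture that a camera, given by its name, has taken for a name from the list of things; names that differ only in an ending like _2 or _b are one class to them, and where a whole thing is asked for, a point or a joint stands for the part that bears it (a point fixed in the world has none). Each returns a list of dicts, best first, with "conf" (0 to 1); they miss things now and then, are a little off and sometimes report something else, mostly with a low value. They report only what shows in the picture. A call takes as long as a camera call. They do not tell look-alikes from the thing itself.
- finder.cut_out(query, camera): "region" (420x560 bool, what is visible of it) and "box" ([centre column, centre row, width, height] in pixels, round what is visible of it).
The state is a dict: "t": time; "joint_pos": joint angles; "joint_velocities": joint speeds; "tau": joint torques, N m; "eef_pos": TCP position; "eef_rot": TCP orientation; "contact_force": force on the tool from outside, world axes, zero at the start; "wrist_torque": the same for the moment, N m; "opening": finger opening in mm; "finger_force": force on a finger pad.
Only numpy, scipy, OpenCV 4.12 (cv2) and the standard library are available. Lean on these libraries where they do the work, as an engineer would, in place of code of your own. Each camera call takes 0.05 s, during which the arm holds its last target. There are 200 camera calls.

## Task

On the electronics bench stand two small indexing turntables, each locked by a spring plunger with a red bar-shaped knob. On the one that carries the green circuit board, pull the knob up, twist it about 60 degrees either way to its rest notch and let it settle there, so that the plunger stays retracted when you let go. Leave the plunger of the empty turntable down.

Things in the scene. Friction and masses are not known exactly. Their poses are not given: they have to be found in the camera images.
- green_knob (a point): Centre of the red bar knob on the fixed stand with the green board. Bar 44 mm long (x axis, level), 14 thick (y), 30 tall (z, up), white stripe on top; moves and twists with the knob, about the vertical through this point. Pinch across its thickness from above, 25 N or more. Knob down, this point is 105 mm above the bench; cams lie 28 mm below it, the bracket 41, the turntable's load 55.
- green_lift (a joint): How far that plunger is pulled straight up, in m: 0 fully down (locked), 0.020 upper stop. A spring pulls it down with 4 N at 0, rising to 9 N at 0.020. The cross pin through its stem clears the cams above about 0.013 (pull to 0.016); in a rest notch it stays at about 0.008.
- green_twist (a joint): Twist of that knob in rad, positive anticlockwise from above. Down: within about 0.2 of 0, held by its deep slot. Rest notches at +1.05 and -1.05 (60 degrees; either will do; white dots on the bracket mark them), end stops at +1.4 and -1.4. The notches are sloped: a knob let go within 0.3 of a notch slides to its middle.
- spare_lift (a joint): The same, in m, for the like plunger of the other stand, whose turntable is empty: 0 fully down. It must stay down.
Not all that is in view belongs to the job. What is shaped like the part that bears spare_lift but brown is not meant.

How it is judged:
By the outcome, as a careful person would: the job done as asked, in the order asked, and still so for the second after the job is handed in, with the robot touching nothing.
It also fails if it takes over 32 s, if anything falls off the work surface, if the arm or the gripper's body presses on something with over 40 N, if the wrist force passes 120 N, or if a joint passes its speed limit or range.

## Working session

There is one attempt and no reset: what is moved stays moved. The work goes in short steps, Python scripts to look and compute and a tool call to move; the robot and the scene stay as the last step left them, time stands still between calls to the robot, and variables do not carry over. Pictures are saved under pics/ and viewed, at most 10 in all, crops included, and the job is handed in when it is done.

Besides the shell and the picture viewer there is one more tool, called after "Call:" as name(argument=value, ...), one argument or row to a line, values as JSON. carry_out: Moves the arm, as the interface text tells. Its arguments: {"type":"object","properties":{"increments":{"type":"string"},"force":{"type":"number"}},"required":["increments"]}

```bash
mkdir -p pics
python3 - <<'E'
from bench import r, imaging, finder
import cv2
for n in("scene","top"):
    im=imaging.camera(n); cv2.imwrite(f"pics/{n}0.png",im)
    m=imaging.camera_model(n); print(n,m)
    for q in("green_knob","spare_lift"):
        for d in finder.cut_out(q,n): print(q,d["conf"],d["box"])
s=r.state(); print({k:s[k] for k in("t","eef_pos","eef_rot","opening")}, r.grasp_offset)
E
```

```text
scene {'vfov': 56.264246502229106, 'cx': 278.26419382032253, 'cy': 213.03686284349155, 'origin': array([1094.89278599,  580.10303256,  833.61968733]), 'attitude': array([-0.19173839,  0.46710528,  0.80293806, -0.31676415])}
green_knob 0.68 [123.1, 167.3, 12.4, 16.6]
spare_lift 0.47 [251.1, 210.4, 15.3, 18.8]
top {'vfov': 49.41127450112757, 'cx': 284.2113467187719, 'cy': 213.6075391062933, 'origin': array([ 283.49006702,  224.34840868, 1421.26690082]), 'attitude': array([ 0.04549882, -0.70494125,  0.7056938 , -0.05462555])}
spare_lift 0.5 [292.8, 201.1, 7.6, 21.1]
{'t': 0.3, 'eef_pos': array([135.4167797 , 558.67107389, 230.98360706]), 'eef_rot': array([-7.20859159e-05,  1.18647416e-01,  9.92936401e-01, -2.97558885e-04]), 'opening': 85.57849513344343} 18.700000000000003
```

View pics/scene0.png

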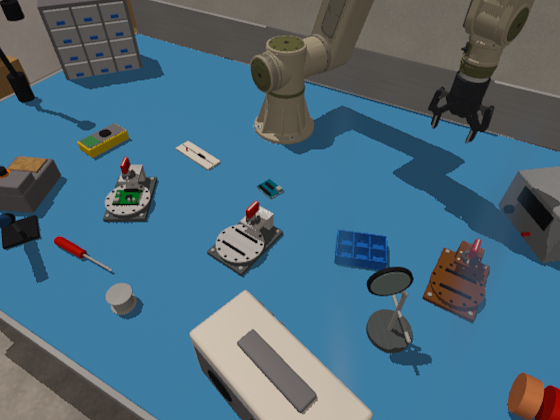

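View pics/top0.png

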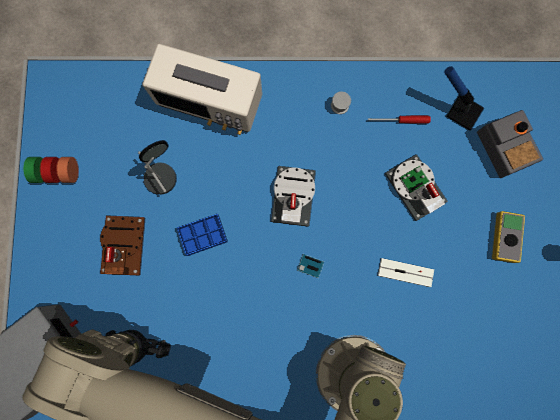

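Scene: the knob with the green board is at (124,167). Look-alikes are the empty grey stand's knob at (252,210) and the brown stand's at (477,245). Top view: the same three at (432,190), (293,201) and (110,255). I choose (124,167) / (432,190), which has the green board, and check it in a close crop.

```bash
cat > h.py <<'E'
import numpy as np, cv2
from scipy.spatial.transform import Rotation as R
from bench import r, imaging, finder
def rot(q): return R.from_quat(np.roll(q,-1))
def cam(n):
    m=imaging.camera_model(n); return m,210/np.tan(np.radians(m["vfov"]/2)),rot(m["attitude"])
def ray(n,u,v):
    m,f,A=cam(n); return m["origin"],A.apply([(u-m["cx"])/f,(v-m["cy"])/f,1])
def at_z(n,u,v,z):
    o,d=ray(n,u,v); return o+d*(z-o[2])/d[2]
def proj(n,p):
    m,f,A=cam(n); c=A.inv().apply(np.array(p)-m["origin"]); return c[:2]/c[2]*f+[m["cx"],m["cy"]]
E
python3 - <<'E'
from h import *
t=cv2.imread("pics/top0.png"); s=cv2.imread("pics/scene0.png")
a=cv2.resize(t[145:225,380:455],(375,400),interpolation=cv2.INTER_CUBIC)
b=cv2.resize(s[150:225,95:165],(373,400),interpolation=cv2.INTER_CUBIC)
cv2.imwrite("pics/crop.png",np.hstack([a,b]))
for n,im,(u0,v0,u1,v1) in(("top",t,(415,175,450,210)),("scene",s,(110,150,140,180))):
    c=im[v0:v1,u0:u1].astype(int); m=(c[...,2]>90)&(c[...,1]<70)&(c[...,0]<80)
    v,u=np.nonzero(m); print(n,len(u),u.mean()+u0,v.mean()+v0, at_z(n,u.mean()+u0,v.mean()+v0,112))
    e=cv2.minAreaRect(np.c_[u+u0,v+v0].astype(np.float32)); bx=cv2.boxPoints(e); print(e); print([at_z(n,*p,118)[:2].round() for p in bx])
E
```

```text
top 32 433.375 189.3125 [ 542.18499724 -230.34933845  112.        ]
((433.4705810546875, 189.11764526367188), (14.405879974365234, 4.115965843200684), 59.03623962402344)
[array([ 557., -213.]), array([ 563., -224.]), array([ 526., -244.]), array([ 520., -233.])]
scene 39 123.64102564102564 165.46153846153845 [ 551.84956626 -218.95276563  112.        ]
((123.15895080566406, 164.71676635742188), (5.854201793670654, 14.445432662963867), 8.746162414550781)
[array([ 581., -204.]), array([ 532., -245.]), array([ 527., -228.]), array([ 576., -188.])]
```

View pics/crop.png

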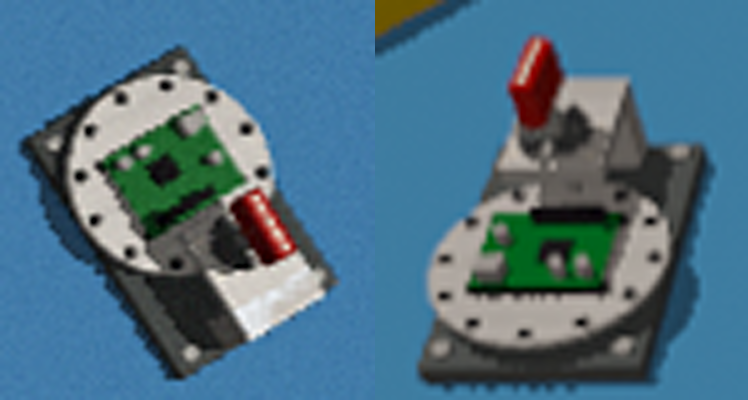

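The crop confirms the choice. It shows the red bar knob with a white stripe beside the green board, at (433,190) in top and (124,166) in scene. The bar lies along the stand's axis, knob down. I start moving over while the rest is still in hand.

Call:
carry_out(
  increments="0 -0.95 -0.51 0 0 0 0;0 -0.95 -0.51 0 0 0 0;0 -0.95 -0.51 0 0 0 0;0 -0.95 -0.51 0 0 0 0;0 -0.95 -0.51 0 0 0 0;0 -0.95 -0.51 0 0 0 0;0 -0.95 -0.51 0 0 0 0",
  force=35,
)

```text
t: 1.0
eef_pos: [338.4, 377.2, 231.3]
eef_rot: [0.0, 0.121, 0.993, -0.0]
contact_force: [-0.8, 0.4, 0.2]
opening: 85.0
finger_force: 0.0
```

Call:
carry_out(
  increments="100 -0.6 -0.76 0 0 0 0;100 -0.6 -0.76 0 0 0 0;100 -0.6 -0.76 0 0 0 0;100 -0.6 -0.76 0 0 0 0;100 -0.6 -0.76 0 0 0 0;100 -0.6 -0.76 0 0 0 0",
)

```text
t: 1.6
eef_pos: [438.9, 156.1, 231.3]
eef_rot: [0.001, 0.121, 0.993, -0.0]
contact_force: [-0.4, -0.0, 0.1]
opening: 52.0
finger_force: 0.0
```

Run:
```python
from h import *
from scipy.optimize import least_squares
t=cv2.imread("pics/top0.png"); s=cv2.imread("pics/scene0.png")
def mask(im,box):
    u0,v0,u1,v1=box; M=np.zeros(im.shape[:2]); c=im[v0:v1,u0:u1].astype(float)
    # red or stripe inside: redness, then close
    m=((c[...,2]-np.maximum(c[...,0],c[...,1]))>35).astype(np.uint8)
    m=cv2.morphologyEx(m,cv2.MORPH_CLOSE,np.ones((3,3),np.uint8)); M[v0:v1,u0:u1]=m; return M
obs={"top":mask(t,(415,172,450,212)),"scene":mask(s,(108,148,140,182))}
K=4
def sil(n,p):
    a=p[2]; A=np.array([[np.cos(a),-np.sin(a)],[np.sin(a),np.cos(a)]])
    P=[proj(n,[*(A@[x,y]+p[:2]),105+z]) for x in(-22,22) for y in(-7,7) for z in(-15,15)]
    h=cv2.convexHull(np.array(P,np.float32)).reshape(-1,2)
    I=np.zeros((420*K,560*K),np.float32); cv2.fillConvexPoly(I,((h+.5)*K).astype(np.int32),1)
    return cv2.resize(I,(560,420),interpolation=cv2.INTER_AREA)
from scipy.optimize import minimize
f=lambda p:sum(np.abs(sil(n,[p[0],p[1],p[2]/20])-obs[n]).sum() for n in obs)
for a in(.4,.55,.7):
    b=minimize(f,[543,-229,a*20],method="Nelder-Mead",options=dict(initial_simplex=[[540,-232,a*20],[548,-230,a*20],[542,-224,a*20],[543,-229,a*20+3]]))
    print(b.x[:2],np.degrees(b.x[2]/20),b.fun,obs["top"].sum(),obs["scene"].sum())
s_=r.state(); print(s_["t"],s_["eef_pos"],s_["joint_pos"])
# stand base plate edges angle, from crop corners
L=lambda u,v:at_z("top",380+u/5,145+v/5,12)[:2]
for p,q in(((22,145),(185,378)),((183,47),(337,280))):
    d=L(*p)-L(*q); print(np.degrees(np.arctan2(d[1],d[0])))
```

```text
[ 542.05056873 -228.40387565] 36.821541622701865 59.8125 109.0 112.0Traceback (most recent call last):
  File "<stdin>", line 20, in <module>
    res = _minimize_neldermead(fun, x0, args, callback, bounds=bounds,
                               **options)
    fxcc = func(xcc)
    fx = function(np.copy(x), *(wrapper_args + args))
  File "<stdin>", line 18, in <lambda>
  File "<stdin>", line 18, in <genexpr>
  File "<stdin>", line 13, in sil
  File "h.py", line 12, in proj
    m,f,A=cam(n); c=A.inv().apply(np.array(p)-m["origin"]); return c[:2]/c[2]*f+[m["cx"],m["cy"]]
          ~~~^^^
  File "h.py", line 6, in cam
    m=imaging.camera_model(n); return m,210/np.tan(np.radians(m["vfov"]/2)),rot(m["attitude"])
ValueError: time passes only in moves, steps and waits
```

```bash
sed -i 's/^def cam/import functools\n@functools.lru_cache\ndef cam/' h.py
python3 - <<'E'
from h import *
L=lambda u,v:at_z("top",380+u/5,145+v/5,12)[:2]
for p,q in(((22,145),(185,378)),((183,47),(337,280))):
    d=L(*p)-L(*q); print("stand",np.degrees(np.arctan2(d[1],d[0])))
L=lambda u,v:at_z("top",380+u/5,145+v/5,120)[:2]
d=L(247,195)-L(290,255); print("stripe",np.degrees(np.arctan2(d[1],d[0])),(L(247,195)+L(290,255))/2)
print([proj(n,(542,-228.5,120)).round(1) for n in("top","scene")])
s=r.state(); print(s["t"],s["eef_pos"],s["joint_pos"])
E
```

```text
stand 33.15928257860512
stand 31.056095772385135
stripe 33.389486451494875 [ 538.59734007 -228.40274679]
[array([433.7, 188.8]), array([122.9, 160.3])]
1.6 [438.93298377 156.05940853 231.30303573] [ 1.69589166e-01  1.01619293e-01 -2.20805845e-01  1.24755352e+00
 -8.70646064e-04  4.12920123e-01]
```

Call:
carry_out(
  increments="100 -0.45 -0.84 0 0 0 0;100 -0.45 -0.84 0 0 0 0;100 -0.45 -0.84 0 0 0 0;100 -0.45 -0.84 0 0 0 0;100 -0.45 -0.84 0 0 0 0;100 -0.45 -0.84 0 0 0 0",
)

```text
t: 2.2
eef_pos: [498.6, -74.2, 230.9]
eef_rot: [0.0, 0.121, 0.993, -0.0]
contact_force: [-0.9, 0.2, -0.5]
opening: 52.0
finger_force: 0.0
```

Call:
carry_out(
  increments="100 -0.3 -0.56 0 0 0 -0.52;100 -0.3 -0.56 0 0 0 -0.52;100 -0.3 -0.56 0 0 0 -0.52;100 -0.3 -0.56 0 0 0 -0.52;100 -0.3 -0.56 0 0 0 -0.52;100 -0.3 -0.56 0 0 0 -0.52;100 -0.3 -0.56 0 0 0 -0.52;100 -0.3 -0.56 0 0 0 -0.52",
)

```text
t: 3.0
eef_pos: [537.4, -223.5, 231.2]
eef_rot: [0.0, -0.286, 0.958, 0.0]
contact_force: [-0.8, -0.1, 0.0]
opening: 52.1
finger_force: 0.0
```

```bash
cat > go.py <<'E'
from h import *
import sys
s=r.state(); T=rot(s["eef_rot"]); x=T.apply([1,0,0])
tgt=np.array([float(a) for a in sys.argv[1:4]])
print(s["t"],s["eef_pos"],"yaw",np.degrees(np.arctan2(x[1],x[0])),"shift",T.inv().apply(tgt-s["eef_pos"])/250,s["joint_pos"].round(2))
E
python3 go.py 541 -228.5 90
python3 - <<'E'
from h import *
im=imaging.camera("scene"); cv2.imwrite("pics/hover.png",cv2.resize(im[70:230,60:220],(600,600),interpolation=cv2.INTER_CUBIC))
E
```

```text
3.0 [ 537.44335755 -223.48446628  231.24198588] yaw -146.82204640793427 shift [-0.00078883 -0.02493318  0.56495254] [-0.53  0.33  0.07  1.31  0.   -1.11]
```

View pics/hover.png

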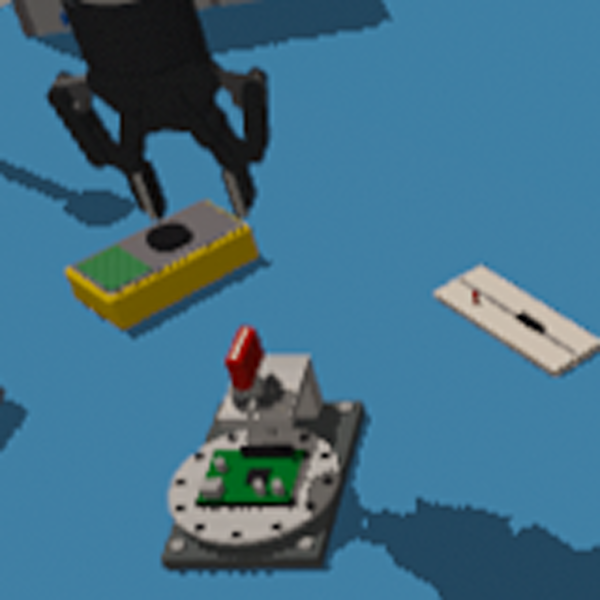

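The gripper hangs above and straddles the knob at crop (245,355), with its fingertips at (152,212) and (243,210). Next I descend.

Call:
carry_out(
  increments="100 0 -0.024 0.2 0 0 0;100 0 -0.024 0.4 0 0 0;100 0 -0.024 0.5 0 0 0;100 0 -0.024 0.565 0 0 0;100 0 -0.024 0.565 0 0 0;100 0 -0.024 0.565 0 0 0",
)

```text
t: 3.65
eef_pos: [540.6, -229.8, 90.4]
eef_rot: [0.0, -0.285, 0.958, 0.0]
contact_force: [0.8, 0.0, 1.1]
opening: 52.0
finger_force: 0.0
```

```bash
python3 go.py 541 -228.5 90
python3 - <<'E'
from h import *
a=imaging.camera("scene"); b=imaging.camera("top"); f=lambda c:cv2.resize(c,(390,390),interpolation=cv2.INTER_CUBIC)
cv2.imwrite("pics/down.png",np.hstack([f(a[120:200,85:165]),f(b[145:225,390:470])]))
E
```

```text
3.65 [ 540.58212948 -229.83255504   90.42054889] yaw -146.82573257144185 shift [-0.00431543  0.00354652  0.00168348] [-0.54  0.41 -0.16  0.99  0.   -1.12]
```

View pics/down.png

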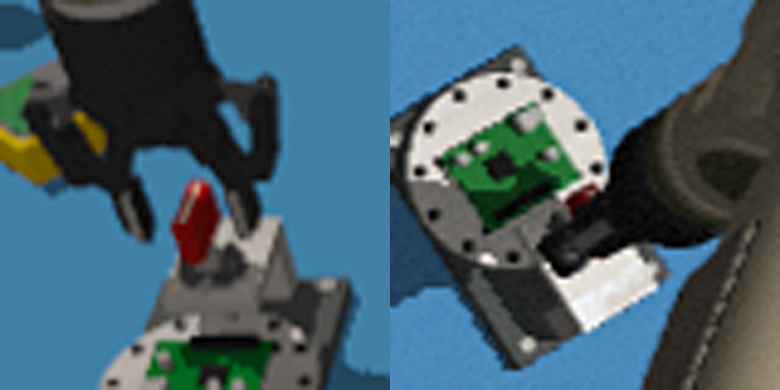

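The knob at crop (197,222) stands between the fingers, at (135,215) and (240,210). I close the gripper.

Call:
carry_out(
  increments="190 0 0 0 0 0 0;190 0 0 0 0 0 0;190 0 0 0 0 0 0;255 0 0 0 0 0 0;255 0 0 0 0 0 0;255 0 0 0 0 0 0;255 0 0 0 0 0 0",
  force=35,
)

```text
t: 4.45
eef_pos: [539.6, -229.0, 90.6]
eef_rot: [-0.0, -0.286, 0.958, 0.001]
contact_force: [-2.8, 3.6, 6.9]
opening: 13.4
finger_force: 34.1
```

Call:
carry_out(
  increments="255 0 0 -0.02 0 0 0;255 0 0 -0.045 0 0 0;255 0 0 -0.066 0 0 0;255 0 0 -0.066 0 0 0;255 0 0 -0.066 0 0 0",
  force=45,
)

```text
t: 4.95
eef_pos: [539.4, -229.2, 105.6]
eef_rot: [-0.001, -0.286, 0.958, 0.002]
contact_force: [-0.5, 3.7, -8.6]
opening: 13.1
finger_force: 44.5
```

Call:
carry_out(
  increments="255 0 0 -0.004 0 0 0.08;255 0 0 -0.004 0 0 0.16;255 0 0 -0.004 0 0 0.23;255 0 0 -0.004 0 0 0.23",
)

```text
t: 5.35
eef_pos: [538.8, -228.4, 106.2]
eef_rot: [-0.001, -0.108, 0.994, 0.002]
contact_force: [-1.3, 6.8, -8.9]
opening: 13.1
finger_force: 44.6
```

Call:
carry_out(
  increments="255 0 0 0 0 0 0.08;255 0 0 0 0 0 0.16;255 0 0 0 0 0 0.24;255 0 0 0 0 0 0.32;255 0 0 0 0 0 0.4;255 0 0 0 0 0 0.437;255 0 0 0 0 0 0.437;255 0 0 0 0 0 0.437",
)

```text
t: 6.15
eef_pos: [538.7, -226.9, 105.9]
eef_rot: [-0.003, 0.232, 0.973, 0.003]
contact_force: [-1.1, 9.4, -8.4]
opening: 13.2
finger_force: 44.7
```

```bash
python3 go.py 541 -228.5 98; python3 -c "
from h import *
s=r.state();print(s['contact_force'],s['wrist_torque'])"
```

```text
6.15 [ 538.69613786 -226.93162062  105.85328149] yaw 153.22773929880043 shift [-0.01125165 -0.00159579  0.0313356 ] [-0.54  0.4  -0.14  1.03  0.   -0.07]
[-1.0910909   9.43630875 -8.41698256] [ 2.5383659   0.21315676 -0.02297443]
```

Call:
carry_out(
  increments="255 0 0 0.01 0 0 0;255 0 0 0.02 0 0 0;255 0 0 0.028 0 0 0;255 0 0 0.028 0 0 0;255 0 0 0.028 0 0 0",
)

```text
t: 6.65
eef_pos: [538.7, -226.9, 99.2]
eef_rot: [-0.002, 0.231, 0.973, 0.003]
contact_force: [-1.4, 9.4, -7.0]
opening: 13.5
finger_force: 45.0
```

Call:
carry_out(
  increments="255 0 0 0.004 0 0 0;255 0 0 0.004 0 0 0;200 0 0 0.004 0 0 0;150 0 0 0.004 0 0 0;100 0 0 0.004 0 0 0;100 0 0 0.004 0 0 0;100 0 0 0.004 0 0 0",
)

```text
t: 7.35
eef_pos: [540.9, -231.2, 100.2]
eef_rot: [0.001, 0.232, 0.973, -0.0]
contact_force: [0.6, 0.1, -0.0]
opening: 52.1
finger_force: 0.0
```

Call:
carry_out(
  increments="100 0 0 -0.05 0 0 0;100 0 0 -0.15 0 0 0;100 0 0 -0.3 0 0 0;100 0 0 -0.5 0 0 0;100 -0.3 0 -0.6 0 0 0;100 -0.6 0 -0.6 0 0 0;100 -0.8 0 -0.6 0 0 0;100 -0.8 0 -0.6 0 0 0",
)

```text
t: 8.15
eef_pos: [707.2, -315.2, 251.4]
eef_rot: [0.002, 0.232, 0.973, -0.001]
contact_force: [1.3, -2.0, 0.2]
opening: 51.9
finger_force: 0.0
```

Run:
```python
from h import *
a=imaging.camera("scene"); b=imaging.camera("top"); f=lambda c:cv2.resize(c,(390,390),interpolation=cv2.INTER_CUBIC)
cv2.imwrite("pics/end.png",np.hstack([f(a[140:220,85:165]),f(b[145:225,390:470])]))
for z in(105,113): print(z,proj("scene",(541,-228,z)),proj("top",(541,-228,z+15)))
c=a[145:185,105:145].astype(int); v,u=np.nonzero(c[...,2]-np.maximum(c[...,0],c[...,1])>35); print(u.mean()+105,v.mean()+145,v.min()+145,v.max()+145)
a0=cv2.imread("pics/scene0.png");c=a0[145:185,105:145].astype(int); v,u=np.nonzero(c[...,2]-np.maximum(c[...,0],c[...,1])>35); print(u.mean()+105,v.mean()+145,v.min()+145,v.max()+145)
```

```text
105 [124.71926462 164.23784862] [433.51502383 189.17919112]
113 [123.95944718 162.06261905] [434.44445088 188.64287951]
124.0608108108108 163.03378378378378 157 169
124.75471698113208 165.21698113207546 157 173
```

View pics/end.png

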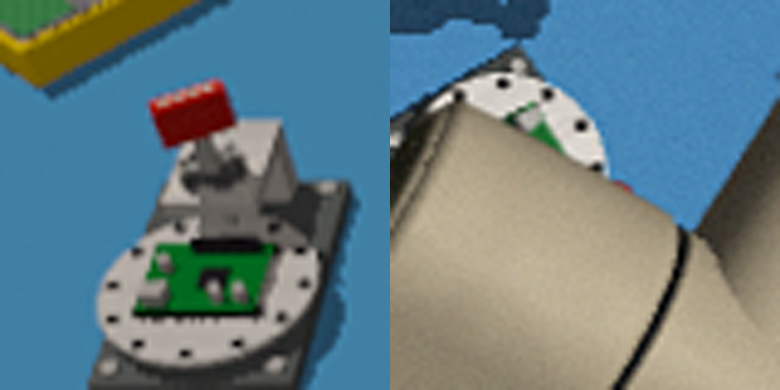

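The knob at crop (195,112) now sits twisted about 60°. Its centre is 2.2 px higher than before, which matches about 8 mm of lift, so it is held in the rest notch. The gripper is well clear.

```bash
python3 -c "
from bench import r
print(r.close_job())"
```

```text
the job is handed in; nothing more can be done
None
```

The green-board plunger is up about 8 mm, twisted 60° clockwise (from above) into its rest notch and stayed there after I let go; I never touched the empty turntable's plunger, and the job is handed in.

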